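# Post a damaged battery cell into the quarantine box with the boat

### The job

The damaged battery cell lying in the long-handled steel boat has to go into the quarantine box without the gripper touching it. Take the boat by its upright handle, slide it level through the slot in the box's cover plate, and once the whole trough is inside tip it sideways so that the cell rolls out onto the bed of the box; the boat must never touch the cover plate. Then level the empty boat, draw it out again and put it back down upright on the black mat on the plywood riser.

Things in the scene. Friction and masses are not known exactly. Their poses are not given: they have to be found in the camera images.
- cell_box: grey sheet-steel quarantine box fixed on the riser, 150 deep (x) x 210 wide (y) x 165 mm high, clear window on top. Origin: centre of its underside, on the riser's top; x points from the slotted front to the back (the way the boat goes in), z up. Inside: a flat concrete-grey bed, top 40 mm above that; free room x -70 to +70, y -100 to +100, z 40 to 162 mm.
- cover_plate: upright bare aluminium plate that closes the front of the box, 6 mm thick, 214 mm wide, 167 mm high, fixed to it. Origin: level with the riser's top, in the middle of its thickness and width, same axes as the box (75 mm in front of the box origin).
- slot (a point): centre of the rectangular slot through the cover plate (in the middle of the plate's thickness), 105 mm above the riser's top; slot 60 mm wide (y) x 54 mm high (z); x points into the box.
- mat: flat black rubber mat fixed on the riser, 270 x 130 x 4 mm thick, origin at the centre of its underside, x along its length. The boat stands on it at the start and must be back on it at the end.
- boat: loose rigid boat, 220 g, 221 mm long. Origin: on its underside, below the middle of the handle; x points from handle to trough, z up. A steel rod, 10 mm diameter, its axis 17 mm above the underside, joins handle (x = 0) and trough (x 137 to 213 mm, 40 mm wide, 33 mm high at its end plates). Stands level by itself on the handle's foot and the trough's end plates.
- handle (a point): grip point on the boat's handle, 60 mm above the boat's underside, at boat x = 0. The handle is an upright black paddle 12 mm thick (boat x) x 40 mm wide (boat y), from the underside up to 80 mm; grip it from above across the 12 mm thickness, so that the fingers close along the boat's x and hold the long boat level. Axes as the boat.
- trough (a point): centre of the boat's trough (where the cell's axis lies), boat x = 175 mm, 18.8 mm above the boat's underside; axes as the boat. The trough's sides form a shallow V that rises only 20 degrees each way: the cell stays in while the boat is level and rolls out over the side when the boat is rolled 40 to 50 degrees about its x, either way.
- cell: black cylindrical battery cell, 26 mm diameter, 65 mm long, 90 g. Origin at its centre, x along its axis. At the start it lies lengthwise in the trough of the boat.
- riser: low plywood bench riser fixed to the bench, 490 (x) x 690 (y) mm, its top 85 mm above the bench (z = 0.085); origin on the bench under its centre. Box, mat and boat all stand on it.

How it is judged:
By the outcome, as a careful person would: the job done as asked, in the order asked, and still so for the second after the job is handed in, with the robot touching nothing.
It also fails if it takes over 64 s, if anything falls off the work surface, if the arm or the gripper's body presses on something with over 40 N, if the wrist force passes 120 N, or if a joint passes its speed limit or range.

### The arm

A 7-joint arm with a two-finger parallel gripper is mounted at the origin on a cart in front of the work surface, level with it; the furniture and walls round the work are solid. World frame = base frame: x ahead of the robot, y to its left, z up, the work surface at z = 0. Lengths are in m, angles in rad, forces in N, time in s.
With the tool pointing down it reaches from about 0.4 to 0.875 m from the base axis. Payload 19.3 kg.
Tool frame: the origin (TCP) lies midway between the tips of the shut fingers; the grasp point (between the pads) lies 19 mm behind it; z points along the fingers, y is the line along which they close (so a half turn about z gives the same grasp; the last joint's range is limited). The gripper opens to 85 mm and grips with 20 to 120 N. Pads are 22 mm wide; open, the fingers measure 114 mm over their backs; the gripper's body (76 mm by 85 mm) begins 54 mm behind the grasp point. The pads swing forward as they close: fully open they stand 13 mm farther back than shut.
Start: joints at [1.208, 0.521, -0.036, 1.599, 0.021, 1.021, -0.113], TCP at [0.18, -0.598, 0.231] pointing down, gripper open.
Joint ranges: [-2.91, 2.91], [-0.3, 2.13], [-1.5, 1.42], [0.17, 2.43], [-1.26, 4.41], [0.16, 1.93], [-2.52, 2.52]. Speed limits (rad/s): [1.89, 1.89, 2.39, 2.39, 3.01, 3.01, 3.01].

### API

Orientations are given as [roll, pitch, yaw] about the fixed x, y, z axes, in that order (R = Rz(yaw) Ry(pitch) Rx(roll)).
In Python, from workcell import * gives the robot as it stands. The module is installed in compiled form; this text tells all that it offers.
- The arm moves only by the tool play_rows, never from a script. Its argument "deltas" is a list of rows, each a list of 7 numbers: the shift along the tool's x, y, z in units of 500 mm (1.0 is 500 mm), then the turn, a rotation vector about the tool's x, y, z in units of 120 degrees (1.0 is 120 degrees), then the closure, from 0 (fully open) to 1 (shut). A call has 1 to 10 rows; each row is the pose to reach, as a shift and turn from the pose commanded when the call began, along the tool's axes at that moment; what a row does not reach only later rows make up. A row lasts 1/10 s, in which the tool goes at most 50 mm and 8.59 degrees, less where a joint would pass 70% of its speed; a pose out of reach is approached as far as the arm can. A call with a number of a shift or a turn outside -1 to 1 is refused whole. A call with a gripper value outside its range is refused whole. The fingers move at their own pace and stop on an object; "newtons" is the grip in N (left out, the last holds). Time passes only in rows, so rows that repeat a pose let the fingers close. It gives the time, the measured TCP pose, the force, the opening and the grip force at its end, in the units of the state.
- observe(): the state, without advancing time (a new reading comes with each control period).
- grab_frame(name): name is "scene" or "top" or "wrist"; returns the picture (480x640x3 uint8, red, green, blue); there is no depth.
- get_calibration(name): a dict with "fovy" (degrees; the focal length in pixels is half the picture's height over the tangent of half this angle, whatever the lens; pixels are square), "cx", "cy" (the principal point, pixels), "xyz" and "rotation" of the camera in the world. Camera axes: x right, y down, z forward; pixel columns grow to the right and rows downward; lengths in m; the calibration is good to about 2 mm. The wrist camera is an equidistant fisheye: a pixel r from the principal point sees the ray r / f radians off the axis. A picture is of the moment at which its call begins: read the wrist's pose just before it. get_calibration takes no time and is no camera call; for the wrist camera it gives the pose at the moment of the call.
- job_done(): hands the job in; it is judged then, once.
The state is a dict: "clock": time; "qpos": joint angles; "qd": joint speeds; "joint_efforts": joint torques, N m; "position": TCP position; "tool_rot": TCP orientation; "force": force on the tool from outside, world axes, zero at the start; "moment": the same for the moment, N m; "grip_width": finger opening in m; "finger_force": force on a finger pad.
Only numpy, scipy, OpenCV 4.12 (cv2) and the standard library are available. Lean on these libraries where they do the work, as an engineer would, in place of code of your own. Each camera call takes 0.05 s, during which the arm holds its last target. There are 200 camera calls.

## Working session

There is one attempt and no reset: what is moved stays moved. The work goes in short steps, Python scripts to look and compute and a tool call to move; the robot and the scene stay as the last step left them, time stands still between calls to the robot, and variables do not carry over. Pictures are saved under pics/ and viewed, at most 10 in all, crops included, and the job is handed in when it is done.

Besides the shell and the picture viewer there is one more tool, called after "Call:" by a JSON object that holds its "api" and its "payload". play_rows: Moves the arm, as the interface text tells. Its arguments: {"type":"object","properties":{"deltas":{"type":"array"},"newtons":{"type":"number"}},"required":["deltas"]}

```bash
mkdir -p pics; python3 - <<'E'
from workcell import *
import cv2
for n in ["scene","top"]:
    c=get_calibration(n); print(n,c)
    cv2.imwrite(f"pics/{n}0.png",grab_frame(n)[:,:,::-1])
s=observe();print(s['position'],s['tool_rot'],s['clock'],s['force'],s['grip_width'])
E
```

```text
scene {'fovy': 57.80839802454745, 'cx': 315.9424448109912, 'cy': 239.62842817314626, 'xyz': array([0.11885612, 0.53214356, 0.48463425]), 'rotation': array([-2.0136576 ,  0.01033432, -2.53909574])}
top {'fovy': 49.2679676716036, 'cx': 326.6684207313559, 'cy': 245.79767828648758, 'xyz': array([ 0.51372876, -0.12650741,  1.05273473]), 'rotation': array([-3.05893646, -0.00567161, -1.58225297])}
[ 0.18029165 -0.59814072  0.2307938 ] [-3.14061414e+00  5.78335007e-05  2.92801943e-01] 0.1 [ 0.6100829   1.05137162 -0.08076007] 0.08545938688647034
```

View pics/scene0.png

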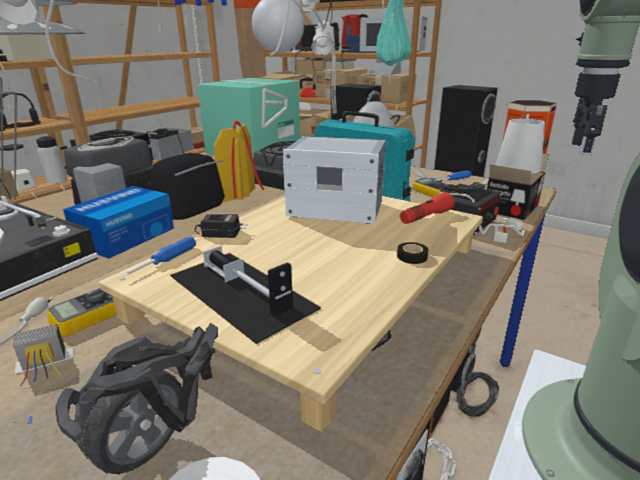

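View pics/top0.png

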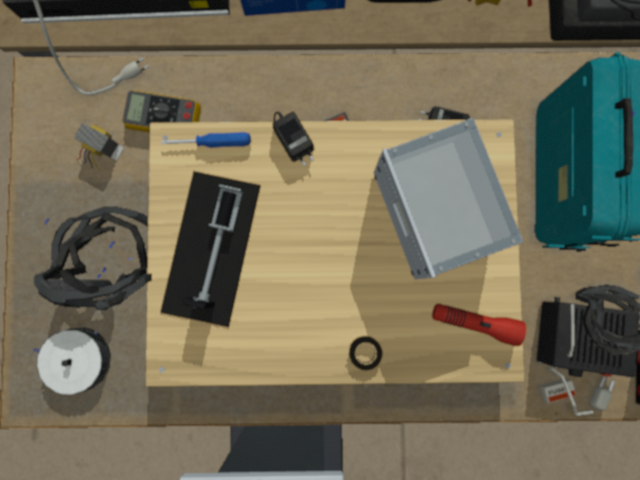

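Both views show the boat on the mat at about (215,245) in top, with the handle near (203,300) and the trough near (228,208). The box is at about (450,200), with its slot face toward the mat. I'll enlarge both.

```bash
python3 - <<'E'
import cv2,numpy as np
t=cv2.imread('pics/top0.png');s=cv2.imread('pics/scene0.png')
def crop(i,x,y,w,h,k):return cv2.resize(i[y:y+h,x:x+w],None,fx=k,fy=k,interpolation=cv2.INTER_CUBIC)
a=crop(t,155,165,110,165,3.6)  
b=crop(t,370,115,155,165,2.5)
c=np.zeros((600,800,3),np.uint8)
c[:a.shape[0],:a.shape[1]]=a[:600]
c[:b.shape[0],405:405+b.shape[1]]=b[:600,:395]
cv2.imwrite('pics/c1.png',c)
a=crop(s,275,130,120,100,4);b=crop(s,165,240,160,105,2.5)
c=np.zeros((600,800,3),np.uint8)
c[:400,:480]=a; 
b=crop(s,195,240,130,75,4)[:, :]
c2=np.zeros((600,800,3),np.uint8)
c=np.vstack([crop(s,275,130,125,100,3),crop(s,195,240,125,75,3)])
cv2.imwrite('pics/c2.png',c);print(c.shape)
E
```

```text
(525, 375, 3)
```

View pics/c1.png

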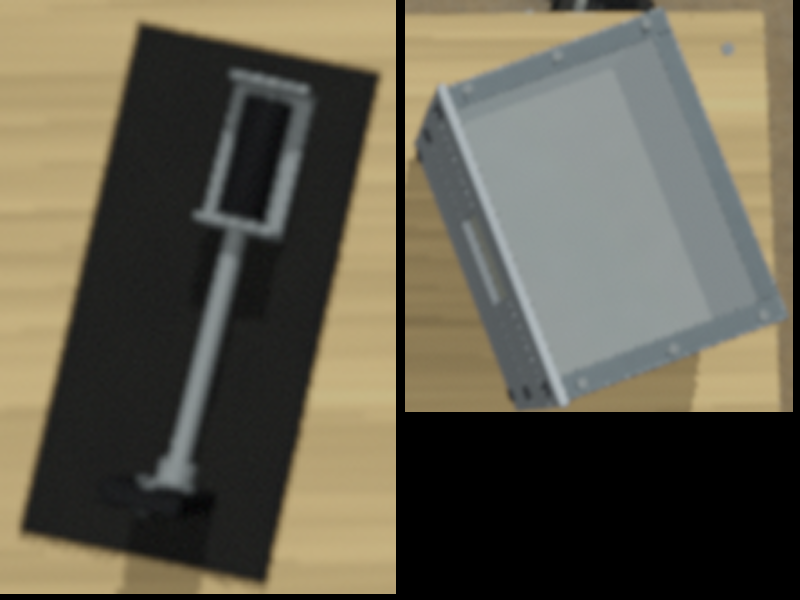

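View pics/c2.png

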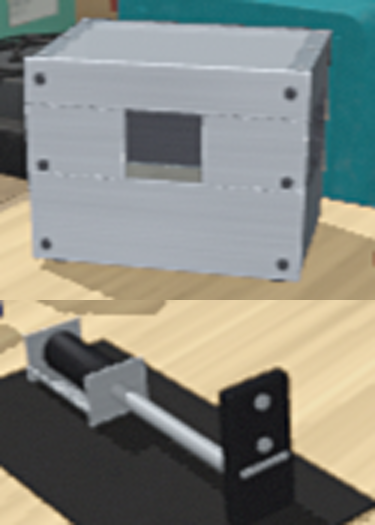

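```bash
cat > h.py <<'E'
from workcell import *
import numpy as np,cv2
from scipy.spatial.transform import Rotation as R
from scipy.optimize import least_squares
def proj(c,P):
    f=240/np.tan(np.radians(c['fovy'])/2)
    p=(np.atleast_2d(P)-c['xyz'])@R.from_euler('xyz',c['rotation']).as_matrix()
    return np.c_[f*p[:,0]/p[:,2]+c['cx'],f*p[:,1]/p[:,2]+c['cy']]
def place(q,P):
    P=np.atleast_2d(P).astype(float)/1000; c,s=np.cos(q[2]),np.sin(q[2])
    return np.c_[q[0]+c*P[:,0]-s*P[:,1],q[1]+s*P[:,0]+c*P[:,1],q[3]+P[:,2]]
E
python3 - <<'E'
from h import *
T=get_calibration('top');S=get_calibration('scene')
def px(L,k,ox,oy,dx=0,dy=0):
    L=np.array(L,float)-[dx,dy]; return (L+.5)/k-.5+[ox,oy]
def fit(obs,z,q0,zfree=False):
    def r(q):
        Q=[q[0],q[1],q[2],z+(q[3] if zfree else 0)]
        return np.concatenate([(proj(c,place(Q,P))-u).ravel() for c,P,u in obs])
    s=least_squares(r,q0+([0] if zfree else []),loss='soft_l1'); print(np.round(s.x,4),'res',np.round(r(s.x),1)); return s.x
b1=(T,[[-75,107,167],[-75,-107,167],[75,105,165],[75,-105,165]],px([(443,88),(562,403),(660,8),(786,312)],2.5,370,115,405))
b2=(S,[[-78,107,167],[-78,-107,167],[-78,107,0],[-78,-107,0],[-78,30,132],[-78,-30,132],[-78,30,78],[-78,-30,78]],px([(24,58),(313,72),(34,260),(302,280),(126,110),(202,115),(126,178),(200,184)],3,275,130))
for o in ([b1],[b2],[b1,b2]): box=fit(o,.085,[.5,-.35,-1.2])
fit([b1,b2],.085,[.5,-.35,-1.2],True)
m=(T,[[135,65,4],[135,-65,4],[-135,-65,4],[-135,65,4]],px([(138,22),(380,73),(265,583),(22,533)],3.6,155,165))
fit([m],.085,[.5,.1,-.2])
t=(T,[[213,20,33],[213,-20,33],[137,20,33],[137,-20,33]],px([(230,72),(312,90),(195,213),(280,235)],3.6,155,165))
boat=fit([t],.089,[.4,.1,-.2])
np.save('poses.npy',[box,boat])
# overlay
out=[]
for n,c,(x,y,w,h,k) in (('top',T,(155,165,110,165,3.6)),('scene',S,(175,235,150,90,2.6))):
    im=cv2.imread(f'pics/{n}0.png');im=cv2.resize(im[y:y+h,x:x+w],None,fx=k,fy=k,interpolation=cv2.INTER_CUBIC)
    def box3(x0,x1,y0,y1,z0,z1,col):
        V=[[a,b,d] for a in(x0,x1) for b in(y0,y1) for d in(z0,z1)]
        u=(proj(c,place([*boat,.089],V))-[x,y]+.5)*k-.5
        for i in range(8):
            for j in(1,2,4):
                if not i&j: cv2.line(im,tuple(np.int32(u[i].round())),tuple(np.int32(u[i|j].round())),col,1,cv2.LINE_AA)
    box3(-6,6,-20,20,0,80,(0,255,255));box3(137,213,-20,20,0,33,(0,255,0))
    out.append(im)
H=max(o.shape[0] for o in out);W=sum(o.shape[1] for o in out);C=np.zeros((H,W,3),np.uint8);xx=0
for o in out: C[:o.shape[0],xx:xx+o.shape[1]]=o;xx+=o.shape[1]
print(C.shape);cv2.imwrite('pics/ov.png',C)
E
```

```text
[ 0.6569 -0.3278 -1.2224] res [-2.3 -1.7  0.5  0.8  0.1 -1.   0.4  1.8]
[ 0.6585 -0.3328 -1.2048] res [ 0.1 -0.3 -0.4 -0.3 -0.2  1.3 -0.5  2.1 -0.3 -0.5  0.8 -0.7 -0.1 -0.2
  1.  -0.4]
[ 0.6561 -0.3292 -1.2154] res [-1.8 -0.7  2.   1.5  0.4 -0.6  1.6  1.9 -0.2  0.  -0.7  0.3 -0.6  1.8
 -0.7  3.  -0.7 -0.   0.4 -0.1 -0.4  0.4  0.7  0.3]
[ 6.5560e-01 -3.2860e-01 -1.2167e+00  8.0000e-04] res [-2.  -0.7  1.6  1.8  0.3 -0.5  1.4  2.2 -0.3 -0.2 -0.6  0.  -0.6  1.6
 -0.7  2.9 -0.7 -0.3  0.4 -0.4 -0.5  0.2  0.7  0. ]
[ 0.5919  0.0812 -0.2167] res [-0.3 -0.5  0.5 -0.6  0.8  0.9 -1.3  0.2]
[ 0.4921  0.0884 -0.2301] res [ 0.8 -0.4 -0.3 -0.6  0.6  1.4 -1.3  0.1]
(594, 786, 3)
```

View pics/ov.png

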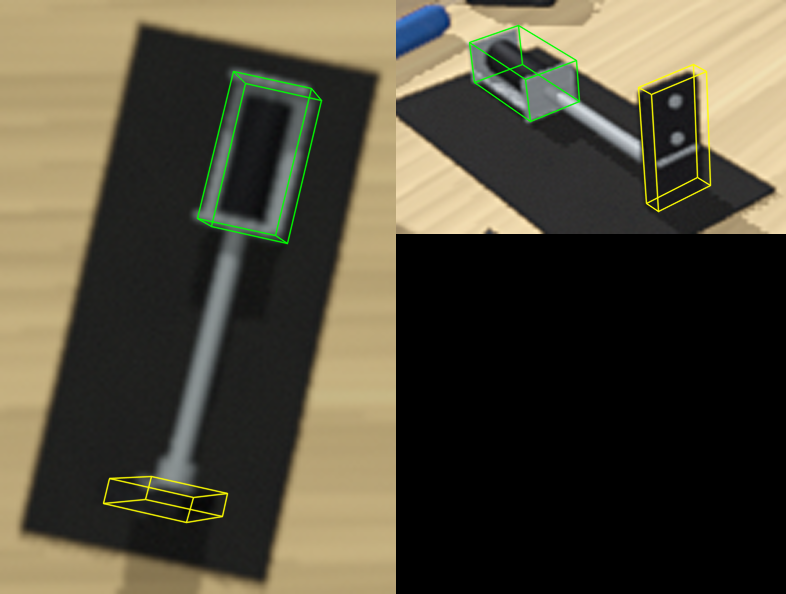

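```bash
cat >> h.py <<'E'
def tool(boat_yaw,roll=0):  # tool orientation: y along boat x, z down, rolled about boat x
    return R.from_euler('z',boat_yaw)*R.from_euler('x',roll)*R.from_euler('xyz',[np.pi,0,np.pi/2])
def delta(p,rot):
    s=observe();r0=R.from_euler('xyz',s['tool_rot'])
    d=r0.inv().apply(np.array(p)-s['position'])/.5; w=(r0.inv()*rot).as_rotvec()/np.radians(120)
    print('clock',round(s['clock'],2),'delta',np.round(d,4),np.round(w,4)); return d,w
def tcp_for(boatpos,yaw,roll=0,grip=60,off=19):
    # TCP for boat origin at boatpos
    b=R.from_euler('z',yaw)*R.from_euler('x',roll)
    return np.array(boatpos)+b.apply([0,0,(grip-off)/1000])
E
python3 - <<'E'
from h import *
r=tool(-.23); print(r.as_matrix().round(2))
delta([.491,.088,.29],r)
E
```

```text
[[ 0.23  0.97  0.  ]
 [ 0.97 -0.23 -0.  ]
 [-0.    0.   -1.  ]]
clock 0.1 delta [ 0.9911 -1.1346 -0.1174] [-4.000e-04 -2.000e-04 -5.004e-01]
```

Call:
{"api": "play_rows", "payload": {"deltas": [[0.06,-0.07,-0.05,0,0,-0.03,0],[0.12,-0.14,-0.1,0,0,-0.06,0],[0.18,-0.21,-0.117,0,0,-0.09,0],[0.24,-0.28,-0.117,0,0,-0.12,0],[0.3,-0.35,-0.117,0,0,-0.15,0],[0.36,-0.42,-0.117,0,0,-0.18,0],[0.42,-0.49,-0.117,0,0,-0.21,0],[0.48,-0.56,-0.117,0,0,-0.24,0],[0.54,-0.63,-0.117,0,0,-0.27,0],[0.6,-0.7,-0.117,0,0,-0.3,0]]}}

```text
clock: 1.1
position: [0.3668, -0.175, 0.2899]
tool_rot: [3.141, 0.0, 0.923]
force: [0.6, -0.8, 0.2]
grip_width: 0.0855
finger_force: 0.0
```

```bash
python3 - <<'E'
from h import *
s=observe();print(s['position'],s['tool_rot'],s['qpos'])
delta([.491,.088,.25],tool(-.23))
E
```

```text
[ 0.36681699 -0.17495623  0.28985876] [3.14136357e+00 2.21632227e-04 9.23443376e-01] [ 0.68469168  0.11319299 -0.41793353  2.03840765  0.05484553  1.00021493
 -0.40785672]
clock 1.1 delta [ 0.5693 -0.1191  0.0796] [ 1.000e-04  1.000e-04 -1.993e-01]
```

Call:
{"api": "play_rows", "payload": {"deltas": [[0.09,-0.02,0,0,0,-0.03,0],[0.18,-0.04,0,0,0,-0.06,0],[0.27,-0.06,0.01,0,0,-0.09,0],[0.36,-0.08,0.03,0,0,-0.12,0],[0.44,-0.095,0.05,0,0,-0.15,0],[0.51,-0.11,0.07,0,0,-0.18,0],[0.55,-0.117,0.08,0,0,-0.195,0],[0.569,-0.119,0.08,0,0,-0.199,0],[0.569,-0.119,0.08,0,0,-0.199,0]]}}

```text
clock: 2.0
position: [0.4914, 0.0864, 0.2497]
tool_rot: [-3.141, -0.0, 1.339]
force: [-0.2, -0.0, -0.6]
grip_width: 0.0851
finger_force: 0.0
```

```bash
python3 - <<'E'
from h import *
s=observe();print(s['position'],s['tool_rot'],s['qpos'])
c=get_calibration('wrist');print(c)
cv2.imwrite('pics/w1.png',grab_frame('wrist')[:,:,::-1])
delta([.491,.088,.13],tool(-.23))
E
```

```text
[0.49144429 0.08639854 0.24967136] [-3.14097297e+00 -2.85363834e-04  1.33855552e+00] [ 0.21473559  0.35592174 -0.64374734  1.87926078  0.25237656  0.98852712
 -0.77142163]
{'fovy': 65.70646984690485, 'cx': 314.51509433326606, 'cy': 239.1110853470634, 'xyz': array([0.50882513, 0.15614199, 0.39180808]), 'rotation': array([ 2.85722345e+00, -3.01662085e-04, -2.32418458e-01])}
clock 2.05 delta [ 0.0052 -0.0015  0.2396] [-0.0002  0.0001 -0.0018]
```

View pics/w1.png

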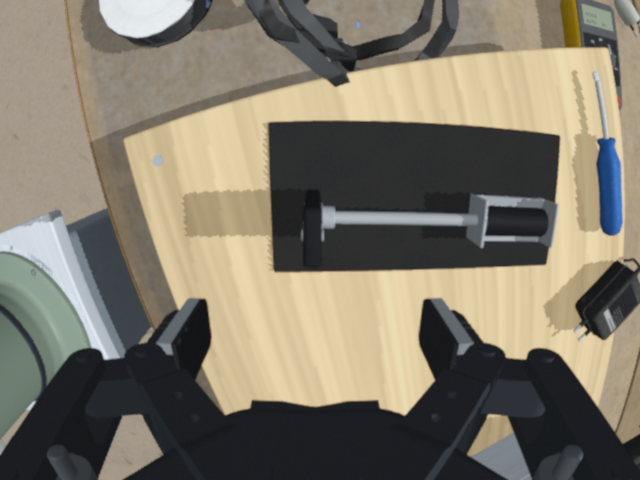

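```bash
cat >> h.py <<'E'
def fproj(c,P):
    f=240/np.tan(np.radians(c['fovy'])/2)
    p=(np.atleast_2d(P)-c['xyz'])@R.from_euler('xyz',c['rotation']).as_matrix()
    n=np.hypot(p[:,0],p[:,1]); r=f*np.arctan2(n,p[:,2])
    return np.c_[r*p[:,0]/n+c['cx'],r*p[:,1]/n+c['cy']]
E
python3 - <<'E'
from h import *
c=get_calibration('wrist'); box,boat=np.load('poses.npy',allow_pickle=True)
im=cv2.imread('pics/w1.png');k=3;x,y=260,160
im=cv2.resize(im[y:y+130,x:x+260],None,fx=k,fy=k,interpolation=cv2.INTER_CUBIC)
for q in (boat,):
  for x0,x1,y0,y1,z0,z1,col in ((-6,6,-20,20,0,80,(0,255,255)),(137,213,-20,20,0,33,(0,255,0))):
    V=[[a,b,d] for a in(x0,x1) for b in(y0,y1) for d in(z0,z1)]
    u=(fproj(c,place([*q,.089],V))-[x,y]+.5)*k-.5
    for i in range(8):
        for j in(1,2,4):
            if not i&j: cv2.line(im,tuple(np.int32(u[i].round())),tuple(np.int32(u[i|j].round())),col,1,cv2.LINE_AA)
cv2.imwrite('pics/w1o.png',im)
E
```

```text
(no output)
```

View pics/w1o.png

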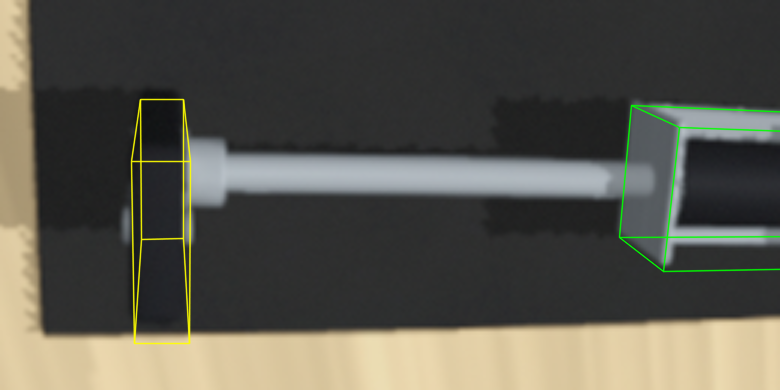

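The handle top spans (302–322, 190–267) in the wrist view, about 2–3 mm farther along boat +y than the fit. I'll correct for that and descend.

Call:
{"api": "play_rows", "payload": {"deltas": [[0.01,-0.001,0.04,0,0,-0.0018,0],[0.0105,-0.0012,0.1,0,0,-0.0018,0],[0.0105,-0.0012,0.16,0,0,-0.0018,0],[0.0105,-0.0012,0.2,0,0,-0.0018,0],[0.0105,-0.0012,0.23,0,0,-0.0018,0],[0.0105,-0.0012,0.2396,0,0,-0.0018,0],[0.0105,-0.0012,0.2396,0,0,-0.0018,0]]}}

```text
clock: 2.75
position: [0.4918, 0.0901, 0.1302]
tool_rot: [-3.141, 0.001, 1.34]
force: [0.1, 0.5, 0.5]
grip_width: 0.0852
finger_force: 0.0
```

Call:
{"api": "play_rows", "payload": {"deltas": [[0,0,0,0,0,0,0.4],[0,0,0,0,0,0,0.7],[0,0,0,0,0,0,0.85],[0,0,0,0,0,0,1],[0,0,0,0,0,0,1],[0,0,0,0,0,0,1],[0,0,0,0,0,0,1],[0,0,0,0,0,0,1],[0,0,0,0,0,0,1],[0,0,0,0,0,0,1]], "newtons": 80}}

```text
clock: 3.75
position: [0.492, 0.0911, 0.1303]
tool_rot: [3.141, -0.0, 1.341]
force: [-2.0, -0.6, 7.1]
grip_width: 0.0112
finger_force: 78.7
```

Call:
{"api": "play_rows", "payload": {"deltas": [[0,0,-0.006,0,0,0,1],[0,0,-0.02,0,0,0,1],[0,0,-0.04,0,0,0,1],[0,0,-0.065,0,0,0,1],[0,0,-0.09,0,0,0,1],[0,0,-0.115,0,0,0,1],[0,0,-0.14,0,0,0,1],[0,0,-0.16,0,0,0,1],[0,0,-0.167,0,0,0,1],[0,0,-0.169,0,0,0,1]]}}

```text
clock: 4.75
position: [0.4921, 0.091, 0.2149]
tool_rot: [3.141, -0.0, 1.341]
force: [-0.9, 0.4, -3.0]
grip_width: 0.0111
finger_force: 78.0
```

```bash
python3 - <<'E'
from h import *
yaw=-1.213; slot=np.array([.631,-.2595]); X=np.array([np.cos(yaw),np.sin(yaw)])
h=slot-X*(.003+.213+.05)
s=observe();print(h,s['position'],s['tool_rot'],s['force'],s['grip_width'])
delta([*h,.2147],tool(yaw))
E
```

```text
[ 0.53784388 -0.01034555] [0.4920828  0.09098864 0.21486801] [ 3.14109071e+00 -1.03587637e-04  1.34141199e+00] [-0.85304627  0.43844272 -3.01203561] 0.011069665550323363
clock 4.75 delta [-0.1765  0.1352  0.0004] [ 2.000e-04 -2.000e-04  4.696e-01]
```

Call:
{"api": "play_rows", "payload": {"deltas": [[-0.001,0.001,0,0,0,0.002,1],[-0.0035,0.0027,0,0,0,0.009,1],[-0.008,0.006,0,0,0,0.021,1],[-0.014,0.011,0,0,0,0.038,1],[-0.022,0.017,0,0,0,0.059,1],[-0.032,0.024,0,0,0,0.085,1],[-0.043,0.033,0,0,0,0.115,1],[-0.0565,0.043,0,0,0,0.15,1],[-0.071,0.055,0,0,0,0.185,1],[-0.085,0.066,0,0,0,0.22,1]]}}

```text
clock: 5.75
position: [0.5147, 0.0414, 0.2145]
tool_rot: [3.142, 0.0, 0.875]
force: [-0.0, -0.6, -2.8]
grip_width: 0.0108
finger_force: 77.9
```

```bash
python3 - <<'E'
from h import *
delta([.5378,-.0103,.2147],tool(-1.213))
E
```

```text
clock 5.75 delta [-0.0499  0.1017 -0.0005] [0.     0.     0.2471]
```

Call:
{"api": "play_rows", "payload": {"deltas": [[-0.008,0.018,0,0,0,0.04,1],[-0.016,0.035,0,0,0,0.08,1],[-0.024,0.05,0,0,0,0.117,1],[-0.031,0.063,0,0,0,0.15,1],[-0.037,0.075,0,0,0,0.18,1],[-0.042,0.085,0,0,0,0.206,1],[-0.046,0.093,0,0,0,0.226,1],[-0.0485,0.099,0,0,0,0.24,1],[-0.05,0.1017,-0.0005,0,0,0.2471,1],[-0.05,0.1017,-0.0005,0,0,0.2471,1]]}}

```text
clock: 6.75
position: [0.5378, -0.0096, 0.2148]
tool_rot: [-3.142, -0.0, 0.363]
force: [0.0, 0.2, -2.6]
grip_width: 0.0112
finger_force: 78.0
```

```bash
python3 - <<'E'
from h import *
s=observe();print(s['position'],s['tool_rot'],s['qpos'])
for n in('scene','top'): cv2.imwrite(f'pics/{n}1.png',grab_frame(n)[:,:,::-1])
C=[]
for n,(x,y,w,h) in(('scene',(220,120,200,150)),('top',(250,120,200,150))):
    k=4 if n=='scene' else 4
    c=get_calibration(n)
    im=cv2.imread(f'pics/{n}1.png');im=cv2.resize(im[y:y+h,x:x+w],None,fx=k,fy=k,interpolation=cv2.INTER_CUBIC)
    t=observe();p=t['position'];b=[p[0],p[1],t['tool_rot'][2]-np.pi/2,p[2]-.041]
    bx=[.631-.075*-np.cos(-1.213),-.2595+.075*np.sin(-1.213),-1.213,.085]
    for q,(x0,x1,y0,y1,z0,z1),col in ((b,(-6,6,-20,20,0,80),(0,255,255)),(b,(137,213,-20,20,0,33),(0,255,0)),(bx,(-78,-72,-30,30,78,132),(255,0,255)),(bx,(-78,-72,-107,107,0,167),(0,0,255))):
        V=[[a,d,e] for a in(x0,x1) for d in(y0,y1) for e in(z0,z1)]
        u=(proj(c,place(q,V))-[x,y]+.5)*k-.5
        for i in range(8):
            for j in(1,2,4):
                if not i&j: cv2.line(im,tuple(np.int32(u[i].round())),tuple(np.int32(u[i|j].round())),col,1,cv2.LINE_AA)
    cv2.imwrite(f'pics/{n}1o.png',im)
E
```

```text
[ 0.53778742 -0.00956175  0.21475661] [-3.14157879e+00 -2.34343574e-06  3.62832528e-01] [ 0.18504954  0.42237857 -0.36807118  1.83432588  0.18664508  0.91868132
 -1.47525597]
```

View pics/scene1o.png

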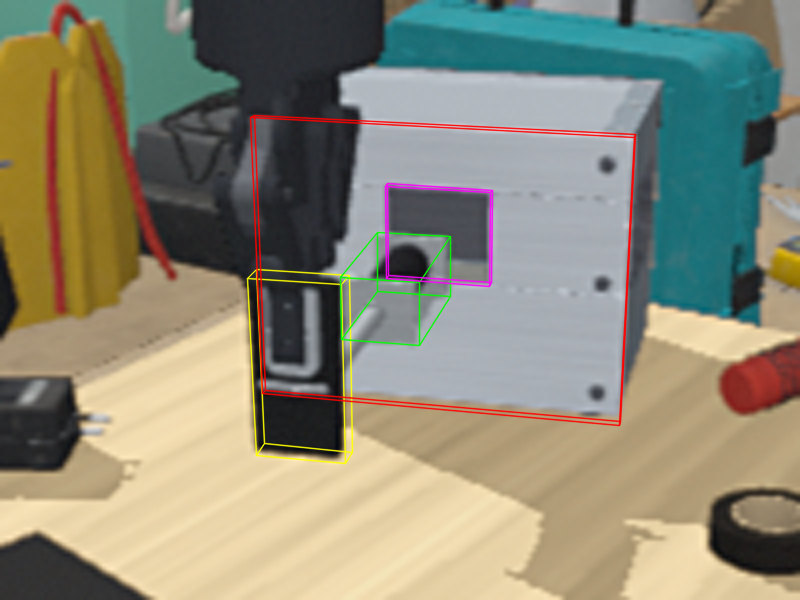

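View pics/top1o.png

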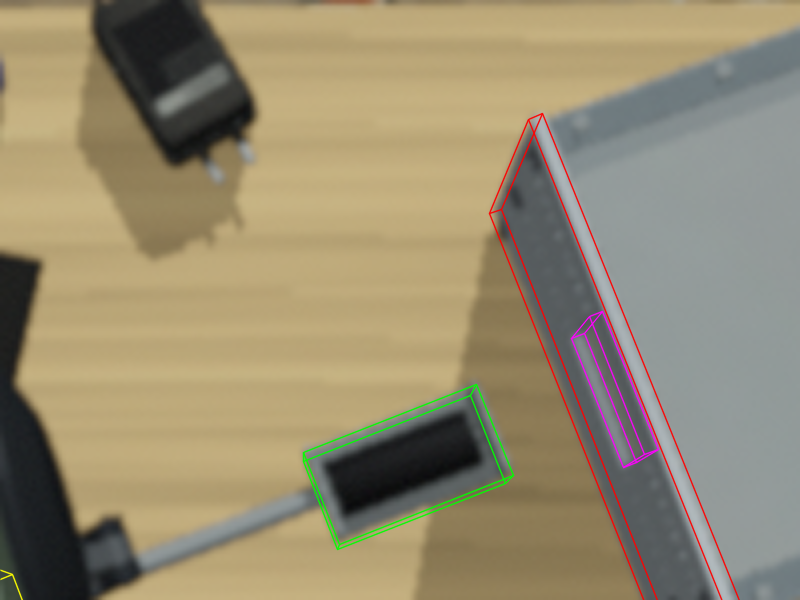

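Boat is held level, with the cell in the trough. The overlay of slot and boat agrees to about 1–2 mm (slot at 387–492, 184–285 in the scene crop). Inserting now.

```bash
python3 - <<'E'
from h import *
yaw=-1.213; slot=np.array([.631,-.2595]); X=np.array([np.cos(yaw),np.sin(yaw)])
delta([*(slot-X*.21),.2147],tool(yaw))
delta([*(slot-X*.105),.2147],tool(yaw))
E
```

```text
clock 6.85 delta [-1.200e-03  1.141e-01  1.000e-04] [-0.0001 -0.      0.003 ]
clock 6.85 delta [-2.600e-03  3.241e-01  1.000e-04] [-0.0001 -0.      0.003 ]
```

Call:
{"api": "play_rows", "payload": {"deltas": [[0,0.003,0,0,0,0.003,1],[-0.0003,0.01,0,0,0,0.003,1],[-0.0005,0.022,0,0,0,0.003,1],[-0.0007,0.037,0,0,0,0.003,1],[-0.001,0.055,0,0,0,0.003,1],[-0.001,0.075,0,0,0,0.003,1],[-0.001,0.095,0,0,0,0.003,1],[-0.001,0.113,0,0,0,0.003,1],[-0.0012,0.128,0,0,0,0.003,1],[-0.0012,0.135,0,0,0,0.003,1]]}}

```text
clock: 7.85
position: [0.5614, -0.0737, 0.2146]
tool_rot: [3.142, 0.0, 0.356]
force: [-0.4, 0.7, -3.1]
grip_width: 0.0112
finger_force: 77.9
```

```bash
python3 - <<'E'
from h import *
yaw=-1.213; slot=np.array([.631,-.2595]); X=np.array([np.cos(yaw),np.sin(yaw)])
print(observe()['force'])
delta([*(slot-X*.105),.2147],tool(yaw))
E
```

```text
[-0.38027675  0.71776206 -3.12433404]
clock 7.85 delta [ 5.000e-04  1.868e-01 -1.000e-04] [ 0.      0.     -0.0007]
```

Call:
{"api": "play_rows", "payload": {"deltas": [[0,0.007,0,0,0,0,1],[0,0.02,0,0,0,0,1],[0,0.04,0,0,0,0,1],[0,0.063,0,0,0,0,1],[0.0003,0.088,0,0,0,0,1],[0.0005,0.113,0,0,0,0,1],[0.0005,0.138,0,0,0,0,1],[0.0005,0.162,0,0,0,0,1],[0.0005,0.18,0,0,0,0,1],[0.0005,0.187,0,0,0,0,1]]}}

```text
clock: 8.85
position: [0.5943, -0.1614, 0.2146]
tool_rot: [3.142, 0.0, 0.356]
force: [-0.2, -0.2, -2.5]
grip_width: 0.011
finger_force: 78.0
```

```bash
python3 - <<'E'
from h import *
yaw=-1.213; slot=np.array([.631,-.2595]); X=np.array([np.cos(yaw),np.sin(yaw)])
s=observe();print(s['force'],s['position'],s['qpos'])
ax=np.array([*(slot-X*.105),.190])          # rod axis at slot centre height, 
for lower,a in ((0,0),(.008,0),(.008,15),(.008,30),(.008,45),(.008,50)):
    a=np.radians(a);b=R.from_euler('z',yaw)*R.from_euler('x',a)
    print(lower,np.degrees(a));delta(ax-[0,0,lower]+b.apply([0,0,.041-.017]),tool(yaw,a))
E
```

```text
[-0.15894028 -0.17766427 -2.50498815] [ 0.59428306 -0.16144761  0.21460806] [ 0.38719937  0.53907637 -0.32015261  1.63105463  0.19295706  1.00276465
 -1.20947272]
0 0.0
clock 8.85 delta [ 0.0001 -0.0006  0.0012] [ 0.      0.0001 -0.0008]
0.008 0.0
clock 8.85 delta [ 0.0001 -0.0006  0.0172] [ 0.      0.0001 -0.0008]
0.008 14.999999999999998
clock 8.85 delta [-0.0123 -0.0006  0.0189] [ 1.000e-04  1.251e-01 -8.000e-04]
0.008 29.999999999999996
clock 8.85 delta [-0.0239 -0.0006  0.0236] [ 2.000e-04  2.501e-01 -8.000e-04]
0.008 45.0
clock 8.85 delta [-0.0338 -0.0005  0.0313] [ 3.000e-04  3.751e-01 -8.000e-04]
0.008 50.0
clock 8.85 delta [-0.0367 -0.0005  0.0344] [ 4.000e-04  4.167e-01 -8.000e-04]
```

Call:
{"api": "play_rows", "payload": {"deltas": [[0,0,0.006,0,0,0,1],[0,0,0.014,0,0,0,1],[0,0,0.0172,0,0,0,1],[-0.002,0,0.0173,0,0.02,0,1],[-0.005,0,0.0175,0,0.05,0,1],[-0.0083,0,0.018,0,0.085,0,1],[-0.0123,0,0.0189,0,0.125,0,1],[-0.0163,0,0.02,0,0.167,0,1],[-0.0202,0,0.0217,0,0.208,0,1],[-0.0239,0,0.0236,0,0.25,0,1]]}}

```text
clock: 9.85
position: [0.5827, -0.1641, 0.2034]
tool_rot: [3.14, -0.527, 0.359]
force: [1.7, 0.2, -4.3]
grip_width: 0.0112
finger_force: 78.1
```

```bash
python3 - <<'E'
from h import *
yaw=-1.213; slot=np.array([.631,-.2595]); X=np.array([np.cos(yaw),np.sin(yaw)])
s=observe();print(s['force'],s['position'],s['qpos'])
ax=np.array([*(slot-X*.105),.182])
for a in (30,40,48):
    a=np.radians(a);b=R.from_euler('z',yaw)*R.from_euler('x',a)
    delta(ax+b.apply([0,0,.041-.017]),tool(yaw,a))
E
```

```text
[ 1.72779135  0.15129705 -4.34587911] [ 0.58272007 -0.16407395  0.20342751] [ 0.86523326  0.46726336 -0.66168515  2.01294926 -0.118959    0.3277896
 -0.78980063]
clock 9.85 delta [-0.001   0.0026  0.0009] [ 0.0008 -0.0014  0.0003]
clock 9.85 delta [-0.0093  0.0026  0.0016] [0.0008 0.0819 0.0004]
clock 9.85 delta [-0.0158  0.0026  0.0032] [0.0007 0.1486 0.0004]
```

Call:
{"api": "play_rows", "payload": {"deltas": [[-0.003,0.001,0.0009,0,0.02,0,1],[-0.005,0.002,0.0012,0,0.04,0,1],[-0.0075,0.0026,0.0014,0,0.062,0,1],[-0.0093,0.0026,0.0016,0,0.082,0,1],[-0.0093,0.0026,0.0016,0,0.082,0,1]]}}

```text
clock: 10.35
position: [0.5794, -0.1665, 0.2]
tool_rot: [-3.137, -0.688, 0.356]
force: [-0.1, 0.5, -1.3]
grip_width: 0.0108
finger_force: 78.2
```

```bash
python3 - <<'E'
from h import *
yaw=-1.213; slot=np.array([.631,-.2595]); X=np.array([np.cos(yaw),np.sin(yaw)])
s=observe();print(s['force'],s['position'],s['qpos'],s['qd'])
cv2.imwrite('pics/top2.png',grab_frame('top')[:,:,::-1]);cv2.imwrite('pics/scene2.png',grab_frame('scene')[:,:,::-1])
ax=np.array([*(slot-X*.105),.182])
for a in (30,40,48):
    a=np.radians(a);b=R.from_euler('z',yaw)*R.from_euler('x',a)
    delta(ax+b.apply([0,0,.041-.017]),tool(yaw,a))
E
```

```text
[-0.13833884  0.467403   -1.34103348] [ 0.57938847 -0.16654636  0.20000707] [ 1.05031371  0.52842692 -0.80567322  2.10205817 -0.59519157  0.16449969
 -0.23046005] [-0.1821239  -0.07648622  0.31960328  0.09487906 -2.11285731 -0.05968193
  2.10856093]
clock 10.45 delta [0.0089 0.001  0.0003] [-0.0017 -0.0784 -0.0005]
clock 10.45 delta [ 0.0005  0.0011 -0.0003] [-0.0017  0.0049 -0.0006]
clock 10.45 delta [-0.0062  0.0011  0.0002] [-0.0016  0.0716 -0.0007]
```

```bash
python3 - <<'E'
from h import *
s=observe();print(s['force'],s['qpos'][4:],s['qd'][4:])
t=cv2.cvtColor(cv2.imread('pics/top2.png'),6);t0=cv2.cvtColor(cv2.imread('pics/top0.png'),6)
c=get_calibration('top')
yaw=-1.213; bx=[.631+.075*np.cos(yaw),-.2595+.075*np.sin(yaw),yaw,.085]
# bed region mask
poly=proj(c,place(bx,[[-65,95,165],[-65,-95,165],[65,-95,165],[65,95,165]])).astype(np.int32)
m=np.zeros_like(t);cv2.fillPoly(m,[poly],1)
d=((t<70)&(m>0)).astype(np.uint8)
n,l,st,ce=cv2.connectedComponentsWithStats(d)
for i in range(1,n):
    if st[i,4]>15: print(st[i],ce[i],t[l==i].mean())
for nm,P in (('trough',[0,0,105]),('bed -y',[0,-50,53]),('bed +y',[0,50,53])): print(nm,proj(c,place(bx,P)))
im=cv2.imread('pics/top2.png')
a=cv2.resize(im[110:290,340:530],None,fx=3,fy=3,interpolation=cv2.INTER_CUBIC)
cv2.imwrite('pics/t2c.png',a)
E
```

```text
[ 0.14972032  1.0447057  -1.75674945] [-0.59401794  0.16489988 -0.23271083] [ 0.33796638  0.00785228 -0.34575976]
trough [[444.59403968 201.4092831 ]]
bed -y [[448.52587055 232.57802024]]
bed +y [[427.19846812 180.28672371]]
```

View pics/t2c.png

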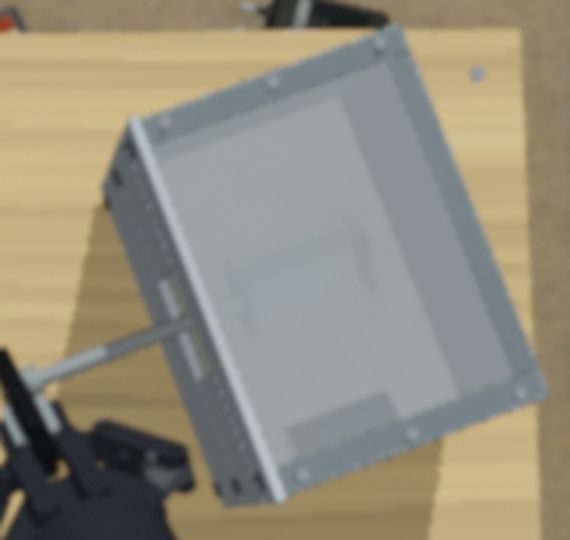

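The cell lies dark on the bed at crop (340,422), by the −y wall, and the trough at (300,260) is empty. Now levelling.

Call:
{"api": "play_rows", "payload": {"deltas": [[0.002,0.001,0,0,-0.015,0,1],[0.004,0.001,0,0,-0.035,0,1],[0.0065,0.001,0,0,-0.057,0,1],[0.0089,0.001,0.0003,-0.0017,-0.0784,0,1],[0.0089,0.001,0.0003,-0.0017,-0.0784,0,1]]}}

```text
clock: 10.95
position: [0.5845, -0.1637, 0.204]
tool_rot: [3.139, -0.522, 0.362]
force: [-0.3, 0.9, -2.1]
grip_width: 0.0109
finger_force: 78.2
```

```bash
python3 - <<'E'
from h import *
yaw=-1.213; slot=np.array([.631,-.2595]); X=np.array([np.cos(yaw),np.sin(yaw)])
s=observe();print(s['force'],s['qpos'],s['qd'])
ax=np.array([*(slot-X*.105),.182])
for a in (30,20,10,0):
    a=np.radians(a);b=R.from_euler('z',yaw)*R.from_euler('x',a)
    delta(ax+b.apply([0,0,.041-.017]),tool(yaw,a))
E
```

```text
[-0.30139871  0.94442921 -2.12492007] [ 0.67835922  0.42633927 -0.41903126  2.0144623  -0.45310568  0.35337932
 -0.4840319 ] [ 0.09612374  0.02324903 -0.08706733  0.0402531  -0.09008699 -0.05345966
  0.12385727]
clock 10.95 delta [-0.0048  0.0019  0.0001] [0.0004 0.0007 0.0019]
clock 10.95 delta [0.0036 0.002  0.0008] [ 0.0005 -0.0827  0.0019]
clock 10.95 delta [0.0117 0.002  0.003 ] [ 0.0007 -0.166   0.0018]
clock 10.95 delta [0.0193 0.002  0.0065] [ 0.0008 -0.2493  0.0018]
```

Call:
{"api": "play_rows", "payload": {"deltas": [[-0.002,0.001,0,0,-0.02,0.001,1],[0.0005,0.0015,0.0005,0,-0.05,0.002,1],[0.0036,0.002,0.0008,0,-0.083,0.002,1],[0.0077,0.002,0.0018,0,-0.125,0.002,1],[0.0117,0.002,0.003,0,-0.166,0.002,1],[0.0155,0.002,0.0047,0,-0.208,0.002,1],[0.0183,0.002,0.006,0,-0.237,0.002,1],[0.0193,0.002,0.0065,0.0008,-0.2493,0.0018,1],[0.0193,0.002,0.0065,0.0008,-0.2493,0.0018,1]]}}

```text
clock: 11.85
position: [0.5933, -0.1626, 0.2038]
tool_rot: [-3.139, -0.0, 0.355]
force: [-0.7, -0.0, -2.5]
grip_width: 0.0113
finger_force: 78.1
```

```bash
python3 - <<'E'
from h import *
yaw=-1.213; slot=np.array([.631,-.2595]); X=np.array([np.cos(yaw),np.sin(yaw)])
s=observe();print(s['force'],s['qpos'],s['tool_rot'],s['position'])
for d in(.105,.29): delta([*(slot-X*d),.2147],tool(yaw))
# is the boat level in the hand? compare handle/rod with model in scene
E
```

```text
[-0.65644678 -0.002527   -2.51978832] [ 0.15664319  0.53556871  0.02298415  1.65594678 -0.01695249  0.95142422
 -1.02936011] [-3.13921486e+00 -4.89561448e-05  3.55169395e-01] [ 0.59325195 -0.16262653  0.2037863 ]
clock 11.85 delta [ 0.0029 -0.0021 -0.0218] [-0.0011 -0.     -0.0013]
clock 11.85 delta [ 0.0019 -0.3721 -0.0209] [-0.0011 -0.     -0.0013]
```

Call:
{"api": "play_rows", "payload": {"deltas": [[0.001,0,-0.008,0,0,0,1],[0.002,-0.001,-0.016,-0.001,0,-0.0013,1],[0.0029,-0.002,-0.0218,-0.0011,0,-0.0013,1],[0.0029,-0.002,-0.0218,-0.0011,0,-0.0013,1]]}}

```text
clock: 12.25
position: [0.5941, -0.1615, 0.2167]
tool_rot: [3.141, -0.003, 0.357]
force: [-0.5, -0.5, -2.0]
grip_width: 0.0113
finger_force: 78.1
```

```bash
python3 - <<'E'
from h import *
yaw=-1.213; slot=np.array([.631,-.2595]); X=np.array([np.cos(yaw),np.sin(yaw)])
for d in(.105,.19,.29): delta([*(slot-X*d),.2147],tool(yaw))
E
```

```text
clock 12.25 delta [ 0.0004 -0.0007  0.004 ] [ 0.0001 -0.0013 -0.0004]
clock 12.25 delta [ 0.0003 -0.1707  0.004 ] [ 0.0001 -0.0013 -0.0004]
clock 12.25 delta [ 1.000e-04 -3.707e-01  3.900e-03] [ 0.0001 -0.0013 -0.0004]
```

Call:
{"api": "play_rows", "payload": {"deltas": [[0,-0.006,0.002,0,0,0,1],[0,-0.02,0.002,0,0,0,1],[0,-0.04,0.002,0,0,0,1],[0,-0.065,0.002,0,0,0,1],[0,-0.09,0.002,0,0,0,1],[0,-0.115,0.002,0,0,0,1],[0,-0.14,0.002,0,0,0,1],[0,-0.165,0.002,0,0,0,1],[0,-0.185,0.002,0,0,0,1],[0,-0.2,0.002,0,0,0,1]]}}

```text
clock: 13.25
position: [0.5588, -0.0666, 0.2151]
tool_rot: [-3.141, -0.002, 0.358]
force: [0.4, -0.4, -2.6]
grip_width: 0.0112
finger_force: 78.2
```

```bash
python3 - <<'E'
from h import *
yaw=-1.213; slot=np.array([.631,-.2595]); X=np.array([np.cos(yaw),np.sin(yaw)])
print(observe()['force'])
for d in(.266,): delta([*(slot-X*d),.2147],tool(yaw))
E
```

```text
[ 0.4218023  -0.43507508 -2.64893983]
clock 13.25 delta [ 0.0002 -0.1201  0.0008] [-0.0003 -0.0008 -0.    ]
```

Call:
{"api": "play_rows", "payload": {"deltas": [[0,-0.02,0.0005,0,0,0,1],[0,-0.04,0.0008,0,0,0,1],[0,-0.06,0.0008,0,-0.0008,0,1],[0,-0.08,0.0008,0,-0.0008,0,1],[0,-0.1,0.0008,0,-0.0008,0,1],[0,-0.115,0.0008,0,-0.0008,0,1],[0,-0.12,0.0008,0,-0.0008,0,1],[0,-0.12,0.0008,0,-0.0008,0,1]]}}

```text
clock: 14.05
position: [0.5381, -0.0112, 0.2147]
tool_rot: [-3.141, 0.0, 0.358]
force: [0.1, -1.7, -1.8]
grip_width: 0.011
finger_force: 78.2
```

```bash
python3 - <<'E'
from h import *
s=observe();print(s['position'],s['tool_rot'],s['qpos'])
cv2.imwrite('pics/scene3.png',grab_frame('scene')[:,:,::-1])
# template shift of the hanging boat between scene1 (before) and now
a=cv2.cvtColor(cv2.imread('pics/scene1.png'),6);b=cv2.cvtColor(cv2.imread('pics/scene3.png'),6)
for n,(x,y,w,h) in {'trough':(302,175,34,34),'foot':(278,205,32,34)}.items():
    r=cv2.matchTemplate(b[y-8:y+h+8,x-8:x+w+8],a[y:y+h,x:x+w],cv2.TM_CCOEFF_NORMED);_,v,_,m=cv2.minMaxLoc(r);print(n,np.array(m)-8,round(v,3))
delta([.4915,.091,.2147],tool(-.23))
E
```

```text
[ 0.53805678 -0.01115575  0.21466562] [-3.14117583e+00  6.89112748e-05  3.57650310e-01] [-8.62576540e-02  4.03776731e-01 -3.84514755e-03  1.84793212e+00
  1.45025095e-03  8.90063757e-01 -1.30385259e+00]
trough [1 0] 0.778
foot [0 0] 0.974
clock 14.1 delta [-0.0157 -0.2248 -0.    ] [-1.000e-04 -1.000e-04 -4.696e-01]
```

Call:
{"api": "play_rows", "payload": {"deltas": [[0,-0.008,0,0,0,-0.015,1],[-0.002,-0.025,0,0,0,-0.05,1],[-0.004,-0.05,0,0,0,-0.105,1],[-0.006,-0.08,0,0,0,-0.165,1],[-0.008,-0.11,0,0,0,-0.23,1],[-0.01,-0.14,0,0,0,-0.295,1],[-0.012,-0.17,0,0,0,-0.36,1],[-0.014,-0.2,0,0,0,-0.42,1],[-0.0157,-0.218,0,0,0,-0.458,1],[-0.0157,-0.2248,0,0,0,-0.4696,1]]}}

```text
clock: 15.1
position: [0.4911, 0.0918, 0.2147]
tool_rot: [-3.141, -0.001, 1.345]
force: [0.1, -0.3, -1.9]
grip_width: 0.0109
finger_force: 78.2
```

Call:
{"api": "play_rows", "payload": {"deltas": [[0,0,0,0,0,0,1],[0,0,0,0,0,0,1]]}}

```text
clock: 15.3
position: [0.4916, 0.0906, 0.2146]
tool_rot: [-3.141, -0.0, 1.339]
force: [-0.1, 0.6, -1.7]
grip_width: 0.011
finger_force: 78.2
```

```bash
python3 - <<'E'
from h import *
s=observe();print(s['position'],s['tool_rot'],s['qpos'],s['force'])
delta([.4915,.091,.1305],tool(-.23))
E
```

```text
[0.49163434 0.09060163 0.21464198] [-3.14128964e+00 -1.11733298e-04  1.33853120e+00] [-0.09390418  0.35433279 -0.26184825  1.93168647  0.11741395  0.87031254
 -0.64832556] [-0.08677946  0.5510868  -1.71318559]
clock 15.3 delta [ 0.0007 -0.0004  0.1683] [-0.0001 -0.0001 -0.0011]
```

Call:
{"api": "play_rows", "payload": {"deltas": [[0,0,0.01,0,0,0,1],[0,0,0.035,0,0,0,1],[0,0,0.065,0,0,0,1],[0,0,0.095,0,0,0,1],[0,0,0.122,0,0,0,1],[0,0,0.142,0,0,0,1],[0,0,0.154,0,0,0,1],[0,0,0.161,0,0,0,1],[0,0,0.165,0,0,0,1],[0,0,0.167,0,0,0,1]]}}

```text
clock: 16.3
position: [0.4916, 0.0912, 0.1313]
tool_rot: [3.142, -0.0, 1.341]
force: [0.4, -0.5, -2.0]
grip_width: 0.0113
finger_force: 78.1
```

Call:
{"api": "play_rows", "payload": {"deltas": [[0,0,0,0,0,0,1],[0,0,0,0,0,0,1]]}}

```text
clock: 16.5
position: [0.4916, 0.0912, 0.1315]
tool_rot: [3.141, -0.001, 1.341]
force: [-0.4, 0.7, -2.8]
grip_width: 0.0111
finger_force: 78.1
```

Call:
{"api": "play_rows", "payload": {"deltas": [[0,0,0.001,0,0,0,1],[0,0,0.002,0,0,0,1],[0,0,0.0025,0,0,0,1],[0,0,0.0025,0,0,0,1]]}}

```text
clock: 16.9
position: [0.4915, 0.0912, 0.1303]
tool_rot: [-3.142, -0.0, 1.341]
force: [-2.7, -0.5, 6.8]
grip_width: 0.0112
finger_force: 79.5
```

Contact has been made, at the same height as at the grasp. Releasing gradually, then retreating.

Call:
{"api": "play_rows", "payload": {"deltas": [[0,0,0,0,0,0,0.85],[0,0,0,0,0,0,0.75],[0,0,0,0,0,0,0.6],[0,0,0,0,0,0,0.4],[0,0,0,0,0,0,0.2],[0,0,0,0,0,0,0],[0,0,0,0,0,0,0],[0,0,0,0,0,0,0]], "newtons": 20}}

```text
clock: 17.7
position: [0.4914, 0.0912, 0.1299]
tool_rot: [-3.141, -0.0, 1.341]
force: [0.5, 0.3, 0.9]
grip_width: 0.0856
finger_force: 0.0
```

Call:
{"api": "play_rows", "payload": {"deltas": [[0,0,-0.01,0,0,0,0],[0,0,-0.04,0,0,0,0],[0,0,-0.09,0,0,0,0],[0,0,-0.15,0,0,0,0],[0,0,-0.21,0,0,0,0],[0,0,-0.27,0,0,0,0],[0,0,-0.31,0,0,0,0],[0,0,-0.33,0,0,0,0],[0,0,-0.33,0,0,0,0]]}}

```text
clock: 18.6
position: [0.4918, 0.0912, 0.2959]
tool_rot: [3.14, -0.001, 1.341]
force: [0.9, -0.5, -1.1]
grip_width: 0.0854
finger_force: 0.0
```

```bash
python3 - <<'E'
from h import *
s=observe();print(s['position'],s['clock'],s['grip_width'])
for n in('scene','top'): cv2.imwrite(f'pics/{n}4.png',grab_frame(n)[:,:,::-1])
T={'scene':{'handle':(262,260,34,50),'trough':(198,244,52,46)},'top':{'trough':(204,180,42,55),'cell':(430,235,50,35)}}
for c in T:
    a=cv2.cvtColor(cv2.imread(f'pics/{c}{0}.png'),6);a2=cv2.cvtColor(cv2.imread('pics/top2.png'),6);b=cv2.cvtColor(cv2.imread(f'pics/{c}4.png'),6)
    for n,(x,y,w,h) in T[c].items():
        q=a2 if n=='cell' else a
        r=cv2.matchTemplate(b[y-15:y+h+15,x-15:x+w+15],q[y:y+h,x:x+w],cv2.TM_CCOEFF_NORMED);_,v,_,m=cv2.minMaxLoc(r);print(c,n,np.array(m)-15,round(v,3))
E
```

```text
[0.49177424 0.09120177 0.29585433] 18.6 0.08540414328144168
scene handle [0 0] 0.992
scene trough [-1  0] 0.908
top trough [-1 -1] 0.537
top cell [0 0] 0.983
```

```bash
python3 -c "
from workcell import *
print(job_done())"
```

```text
the job is handed in; nothing more can be done
None
```

The cell is on the bed of the quarantine box, the empty boat is back upright on the mat with the gripper clear of it, and the job was handed in at about 19 s; I saw no sign in the forces or pictures of the boat touching the cover plate, and the tip reached about 39°, held there by a joint limit, which was enough to roll the cell out.

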